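Clamp the terrazzo sample for polishing

TASK

One of the two bench bar clamps has the little terrazzo sample lying loose between its jaws. Squeeze that clamp's trigger against its palm grip and let it out again, over and over, until the sliding jaw has pushed the sample up against the fixed jaw and grips it firmly, then let go. Leave the other clamp, the one with the wooden batten in it, alone.

Things in the scene. Friction and masses are not known exactly. Their poses are not given: they have to be found in the camera images.
- quick_clamp: The clamp to work: steel bar clamp fixed to the bench, 315 mm long, 60 wide, with a black housing 55 mm high; except for two upright grips nothing on it is over 55 mm high. Origin: on the bench, midway under the two grips; x axis along the bar from the grips towards the fixed jaw, whose face is at x = 190 mm; z up. The sliding jaw lies between and stays where it is put (14 N of friction).
- squeeze_point (a point): Midway between the grips, 110 mm above the bench, axes as the clamp's: a good place to squeeze, along x. Black palm grip behind (outer face at x = -31 mm, 28 mm wide in y), grey trigger in front (outer face at +31 mm, 22 wide); both reach from 55 to 139 mm above the bench, so 62 mm over the outer faces at rest and 42 mm when fully home. It does not move.
- trigger (a joint): Travel of trigger and palm grip, geared together: each moves 10 mm to the other. 0 at rest, 0.010 m fully home; a spring puts both back. A full squeeze and release moves the jaw 8 mm on (the first 0 to 10 mm); 3 to 8 are needed. It takes about 11 N on each grip to move the jaw, 13 to 16 N to tighten; once tight, a new squeeze stalls short of home (20 N is plenty; over 35 N it slips).
- pad (a joint): How far the sprung rubber pad on the sliding jaw's face is pressed in: 0 free, 0.005 m fully pressed (2 N per mm). Pushing the loose sample along presses it 0.5 to 2 mm; a firm grip is more than 3 mm with the grips let go.
- sample: Terrazzo sample in this clamp: white stone slab with dark chips, 60 mm (x) by 90 (y) by 20 (z), 0.25 kg, lying loose on the clamp's rail (15 mm high) between the jaws. Origin: centre of its underside; against the fixed jaw it is at x = 160 mm in the clamp's frame.
- spare_clamp: The other clamp, of the same make and size (same origin and axes), with a plywood batten 28 by 110 by 20 mm between its jaws. To be left alone.
Things that resemble listed ones, but are neither listed nor needed, are in the scene too. What is shaped like the sample but blue, red or turquoise is not meant.

How it is judged:
By the outcome, as a careful person would: the job done as asked, in the order asked, and still so for the second after the job is handed in, with the robot touching nothing.
It also fails if it takes over 58 s, if anything falls off the work surface, if the arm or the gripper's body presses on something with over 40 N, if the wrist force passes 120 N, or if a joint passes its speed limit or range.

ROBOT

A 6-joint arm with a two-finger parallel gripper is mounted at the origin on the work surface. World frame = base frame: x ahead of the robot, y to its left, z up, the work surface at z = 0. Lengths are in m, angles in rad, forces in N, time in s.
With the tool pointing down it reaches from about 0.3 to 0.775 m from the base axis. Payload 14.6 kg.
Tool frame: the origin (TCP) lies at the very end of the fingers, on their centre line; the grasp point (between the pads) lies arm.pinch_z behind it (arm.pinch_z is the distance from the TCP to the grasp point, in m); z points along the fingers, y is the line along which they close (so a half turn about z gives the same grasp; the last joint's range is limited). The gripper opens to 94 mm and grips with 3 to 60 N. Pads are 16 mm wide; open, the fingers measure 119 mm over their backs; the gripper's body (75 mm by 177 mm) begins 78 mm behind the grasp point.
Start: joints at [1.071, 0.3, 1.521, -0, 1.321, -0.067], TCP at [0.231, 0.499, 0.205] pointing down, gripper open.
Joint ranges: [-3.03, 3.03], [-0.79, 2.21], [0.23, 2.52], [-1.04, 4.18], [0, 3.07], [-2.55, 2.55]. Speed limits (rad/s): [2.22, 2.22, 2.57, 3.14, 3.14, 3.14].

INTERFACE

Orientations are given as a 3x3 rotation matrix whose columns are the frame's x, y, z axes.
In Python, from rig import arm gives the robot as it stands. The module is installed in compiled form; this text tells all that it offers.
- The arm moves only by the tool carry_out, never from a script. Its argument "rows" is a list of rows, each a list of 3 entries, a list of its own where there are three numbers: the closure, from -1 (fully open) to 1 (shut), then the shift along the tool's x, y, z in m, then the turn, a rotation vector about the tool's x, y, z in degrees. A call has 1 to 12 rows; each row is the pose to reach, as a shift and turn from the pose commanded when the call began, along the tool's axes at that moment; what a row does not reach only later rows make up. A row lasts 1/8 s, in which the tool goes at most 62.5 mm and 10.7 degrees, less where a joint would pass 70% of its speed; a pose out of reach is approached as far as the arm can. A call with a gripper value outside its range is refused whole. The fingers move at their own pace and stop on an object; "squeeze" is the grip in N (left out, the last holds). Time passes only in rows, so rows that repeat a pose let the fingers close. It gives the time, the measured TCP pose, the force, the opening and the grip force at its end, in the units of the state.
- arm.get_state(): the state, without advancing time (a new reading comes with each control period).
- arm.snapshot(name): name is "scene" or "top" or "wrist"; returns a dict with "image" (384x512x3 uint8, blue, green, red), "K" (3x3 intrinsics, pixels), "rvec" (rotation vector, rad) and "tvec" (3), from world to camera coordinates, as OpenCV has them; the wrist camera has in their place "T_tool_cam" (4x4, takes a point from camera to tool coordinates, whose origin is the TCP and whose axes are the flange's). Camera axes: x right, y down, z forward; pixel columns grow to the right and rows downward; lengths in m; the calibration is good to about 2 mm. A picture is of the moment at which its call begins: read the wrist's pose just before it. There is no depth.
- arm.finish_job(): hands the job in; it is judged then, once.
The state is a dict: "clock": time; "joint_pos": joint angles; "joint_velocities": joint speeds; "effort": joint torques, N m; "tool_pos": TCP position; "tcp_rot": TCP orientation; "contact_force": force on the tool from outside, world axes, zero at the start; "ft_torque": the same for the moment, N m; "opening": finger opening in m; "grip_force": force on a finger pad.
Only numpy, scipy, OpenCV 4.12 (cv2) and the standard library are available. Lean on these libraries where they do the work, as an engineer would, in place of code of your own. Each camera call takes 0.05 s, during which the arm holds its last target. There are 200 camera calls.

## Working session

There is one attempt and no reset: what is moved stays moved. The work goes in short steps, Python scripts to look and compute and a tool call to move; the robot and the scene stay as the last step left them, time stands still between calls to the robot, and variables do not carry over. Pictures are saved under pics/ and viewed, at most 10 in all, crops included, and the job is handed in when it is done.

Besides the shell and the picture viewer there is one more tool, called by a JSON object that holds its "api" and its "payload", one argument or row to a line. carry_out: Moves the arm, as the interface text tells. Its arguments: {"type":"object","properties":{"rows":{"type":"array","items":{"type":"array"}},"squeeze":{"type":"number"}},"required":["rows"]}

```bash
mkdir -p pics; cat > h.py <<'E'
import numpy as np,cv2
from rig import arm
def cam(n):
    s=arm.get_state(); d=arm.snapshot(n)
    if n=="wrist":
        T=np.eye(4);T[:3,:3]=s["tcp_rot"];T[:3,3]=s["tool_pos"]
        P=np.linalg.inv(T@np.array(d["T_tool_cam"]))
    else:
        P=np.eye(4);P[:3,:3]=cv2.Rodrigues(np.array(d["rvec"],float))[0];P[:3,3]=np.ravel(d["tvec"])
    return d["image"],np.array(d["K"]),P
def onz(K,P,uv,z):
    R=P[:3,:3].T; c=-R@P[:3,3]; r=R@np.linalg.inv(K)@np.array([uv[0],uv[1],1.]); return c+r*(z-c[2])/r[2]
E
python3 - <<'E'
from h import *
import pickle
o={}
for n in("scene","top","wrist"):
    o[n]=cam(n)
pickle.dump(o,open("o.pkl","wb"))
a=[cv2.resize(o[n][0],(800,600)) for n in("scene","top","wrist")]
for n,i in zip(("scene","top","wrist"),a): cv2.imwrite(f"pics/{n}.png",i)
s=arm.get_state();print(s["tool_pos"],s["tcp_rot"],s["clock"],arm.pinch_z,s["opening"])
E
```

```text
[0.23060974 0.49912938 0.20505364] [[-9.07814079e-01  4.19372723e-01 -3.41611755e-04]
 [ 4.19372862e-01  9.07813798e-01 -7.14713217e-04]
 [ 1.03886368e-05 -7.92089420e-04 -9.99999686e-01]] 0.15 0.0188 0.09363372049218442
```

View pics/top.png

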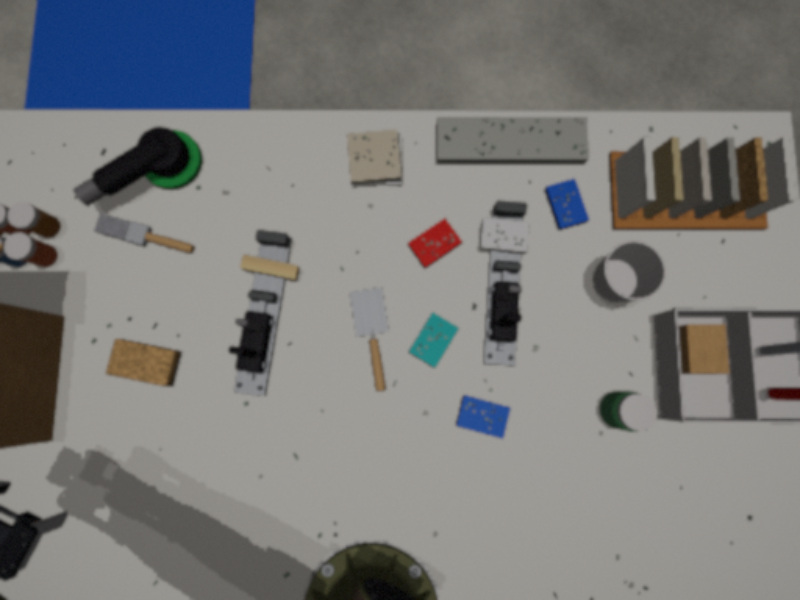

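View pics/scene.png

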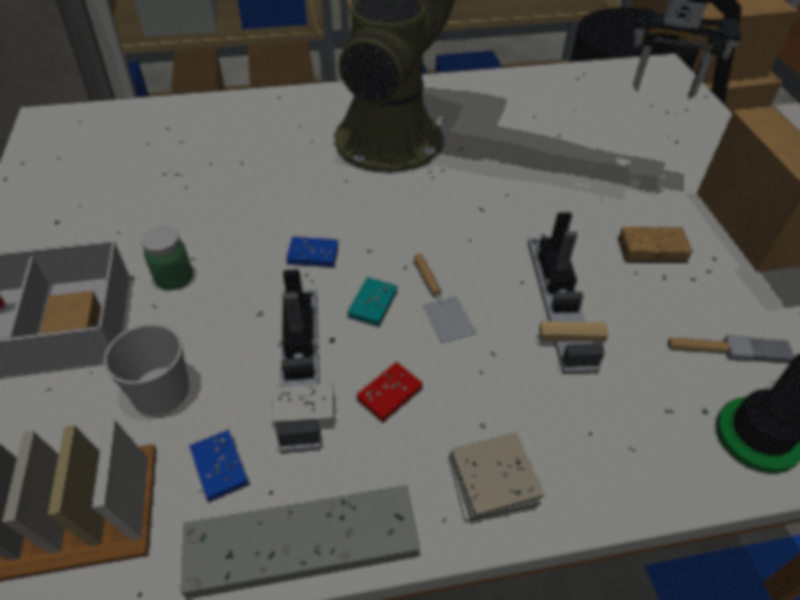

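The scene view shows the target clamp (white chipped sample) at about (300,330), and the top view shows it at about (503,290). The spare clamp with the batten is at (260,310) in the top view. Next I'll enlarge the target clamp in both views.

```bash
python3 - <<'E'
from h import *
import pickle
o=pickle.load(open("o.pkl","rb"))
# top crop orig px: x 295-350,y 120-240 ; scene: x 165-220, y 165-290
def crop(n,x,y,w,h):
    c=cv2.resize(o[n][0][y:y+h,x:x+w],None,fx=5,fy=5,interpolation=cv2.INTER_CUBIC)
    c=cv2.convertScaleAbs(c,alpha=1.6,beta=25)
    for k in range(0,w,10): cv2.putText(c,str(x+k),(k*5,8),0,.3,(0,0,255));cv2.line(c,(k*5,10),(k*5,14),(0,0,255))
    for k in range(0,h,10): cv2.putText(c,str(y+k),(0,k*5+3),0,.3,(0,0,255));cv2.line(c,(20,k*5),(25,k*5),(0,0,255))
    return c
a=crop("top",290,122,72,118); b=crop("scene",160,165,72,118)
cv2.imwrite("pics/c.png",np.hstack([a,b]))
for uv in[(320,133),(320,232)]:
    print(onz(*o["top"][1:],uv,0.0))
E
```

```text
[ 0.76332836 -0.24888998  0.        ]
[ 0.45386884 -0.24311922  0.        ]
```

View pics/c.png

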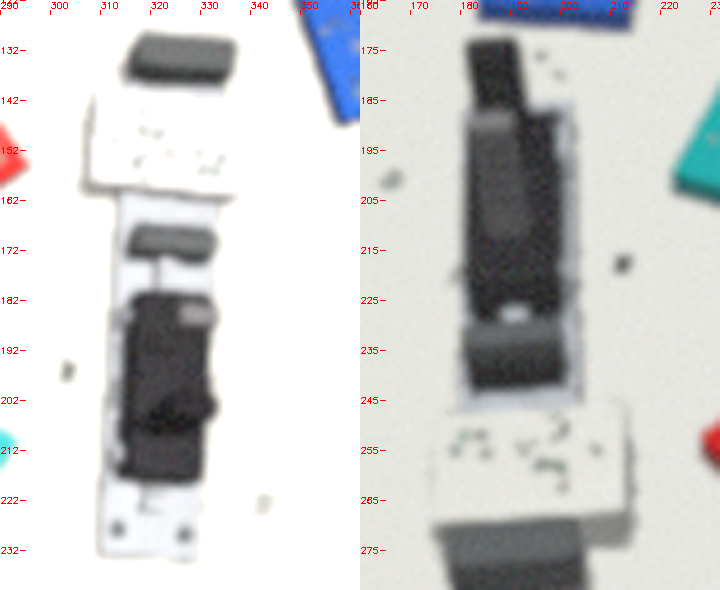

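```bash
python3 - <<'E'
from h import *
import pickle
o=pickle.load(open("o.pkl","rb"))
_,Kt,Pt=o["top"];_,Ks,Ps=o["scene"]
def tri(a,b):
    X=cv2.triangulatePoints(Kt@Pt[:3],Ks@Ps[:3],np.array(a,float),np.array(b,float));return (X[:3]/X[3]).ravel().round(4)
print("trig",tri((329.2,185),(186.2,189)),"palm",tri((328,203),(187,173)))
T=lambda uv,z:onz(Kt,Pt,uv,z).round(4)
S=lambda uv,z:onz(Ks,Ps,uv,z).round(4)
print("trig139",T((329.2,185),.139),S((186.2,189),.139)); print("palm139",T((328,203),.139),S((187,173),.139))
nl,nr=T((309.4,232.6),.01),T((329.2,233.6),.01);print("near",nl,nr)
print("rail edges @y165",T((313.6,165),.012),T((333,165),.012))
print("housing top edges y 183,215",T((316,181),.055),T((332,181),.055),T((313.5,217),.055),T((330,218),.055))
print("cams",-Pt[:3,:3].T@Pt[:3,3],-Ps[:3,:3].T@Ps[:3,3])
E
```

```text
trig [ 0.574  -0.2468  0.1336] palm [ 0.5249 -0.2413  0.1373]
trig139 [ 0.573  -0.2466  0.139 ] [ 0.5792 -0.2459  0.139 ]
palm139 [ 0.5245 -0.2423  0.139 ] [ 0.5269 -0.2403  0.139 ]
near [ 0.4514 -0.2099  0.01  ] [ 0.4489 -0.2687  0.01  ]
rail edges @y165 [ 0.6574 -0.2253  0.012 ] [ 0.6578 -0.2846  0.012 ]
housing top edges y 183,215 [ 0.5995 -0.225   0.055 ] [ 0.5998 -0.2716  0.055 ] [ 0.4942 -0.216   0.055 ] [ 0.4917 -0.2633  0.055 ]
cams [ 0.40756992 -0.06314991  1.0697907 ] [ 1.24734618 -0.21066767  0.85893439]
```

{"api": "carry_out", "payload": {
  "rows": [
    [-1, [-0.05, -0.045, -0.04], [0, 0, 6]],
    [-1, [-0.1, -0.09, -0.06], [0, 0, 12]],
    [-1, [-0.14, -0.126, -0.06], [0, 0, 18]],
    [-1, [-0.18, -0.162, -0.06], [0, 0, 24]],
    [-1, [-0.22, -0.198, -0.06], [0, 0, 30]],
    [-1, [-0.26, -0.234, -0.06], [0, 0, 36]],
    [-1, [-0.3, -0.27, -0.06], [0, 0, 42]],
    [-1, [-0.34, -0.306, -0.06], [0, 0, 48]],
    [-1, [-0.38, -0.342, -0.06], [0, 0, 54]],
    [-1, [-0.42, -0.378, -0.06], [0, 0, 60]],
    [-1, [-0.46, -0.414, -0.06], [0, 0, 66]],
    [-1, [-0.5, -0.45, -0.06], [0, 0, 69.7]]
  ]
}}

```text
clock: 1.65
tool_pos: [0.4962, -0.1207, 0.2653]
tcp_rot: [[0.081, 0.997, -0.0], [0.997, -0.081, 0.0], [0.0, -0.0, -1.0]]
contact_force: [0.9, 0.7, 0.0]
opening: 0.094
grip_force: 0.0
```

```bash
python3 - <<'E'
from h import *
s=arm.get_state();R=s["tcp_rot"];print(s["tool_pos"],R.round(3) if hasattr(R,'round') else R,s["clock"],s["contact_force"])
print(np.array(R).T@(np.array([.5495,-.245,.265])-s["tool_pos"]))
E
```

```text
[ 0.49620847 -0.12074682  0.26532664] [[ 0.081  0.997 -0.   ]
 [ 0.997 -0.081  0.   ]
 [ 0.    -0.    -1.   ]] 1.65 [0.90706057 0.72773677 0.03795067]
[-0.11950315  0.06322856  0.00030756]
```

{"api": "carry_out", "payload": {
  "rows": [
    [-1, [-0.04, 0.021, 0], [0, 0, 0]],
    [-1, [-0.08, 0.042, 0], [0, 0, 0]],
    [-1, [-0.12, 0.063, 0], [0, 0, 0]],
    [-1, [-0.12, 0.063, 0], [0, 0, 0]],
    [-1, [-0.12, 0.063, 0], [0, 0, 0]]
  ]
}}

```text
clock: 2.28
tool_pos: [0.549, -0.2431, 0.2651]
tcp_rot: [[0.078, 0.997, -0.001], [0.997, -0.078, 0.0], [0.0, -0.001, -1.0]]
contact_force: [-0.2, 0.4, 0.2]
opening: 0.0939
grip_force: 0.0
```

```bash
python3 - <<'E'
from h import *
import pickle
w=cam("wrist");pickle.dump(w,open("w.pkl","wb"))
_,K,P=w; c=-P[:3,:3].T@P[:3,3];print("cam",c,arm.get_state()["tool_pos"])
def px(X): q=K@(P@np.append(X,1))[:3];return (q[:2]/q[2]).round(1)
print(px([.5495,-.245,.139]),px([.574,-.247,.139]),px([.525,-.243,.139]))
i=cv2.resize(w[0],(800,600));cv2.imwrite("pics/w1.png",cv2.convertScaleAbs(i,alpha=1.5,beta=30))
E
```

```text
cam [ 0.55518138 -0.16412076  0.44478365] [ 0.54907106 -0.24270513  0.26547347]
[259.2 183.9] [282. 184.] [236.3 183.8]
```

View pics/w1.png

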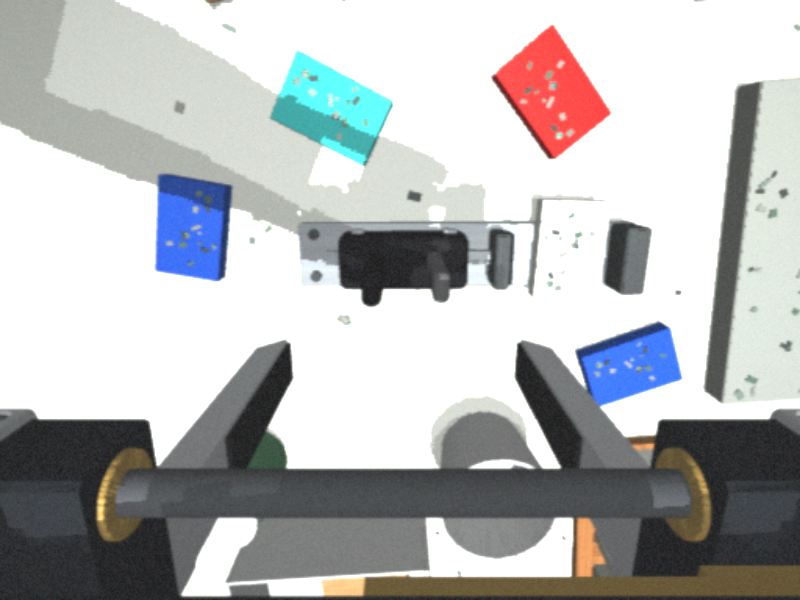

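The wrist view shows the palm grip top near (371,297) and the trigger top near (441,293). That is a few mm further in −y than I predicted, so I'll check with an enlarged crop.

```bash
python3 - <<'E'
from h import *
import pickle
im,K,P=pickle.load(open("w.pkl","rb"))
x,y,w,h=185,132,130,70
c=cv2.resize(im[y:y+h,x:x+w],None,fx=6,fy=6,interpolation=cv2.INTER_CUBIC);c=cv2.convertScaleAbs(c,alpha=2.5,beta=40)
for k in range(0,w,10): cv2.putText(c,str(x+k),(k*6,8),0,.3,(0,0,255))
for k in range(0,h,10): cv2.putText(c,str(y+k),(0,k*6+3),0,.3,(0,0,255))
cv2.imwrite("pics/w2.png",c)
W=lambda u,v,z:onz(K,P,(u*.64,v*.64),z).round(4)
print("palm",W(371,297,.139),"trig",W(441,292,.139)); a,b=W(300,222,.01),W(300,286,.01);print(a,b)
print("bar edge far",W(480,222,.012),W(485,287,.012))
E
```

```text
palm [ 0.5256 -0.2501  0.139 ] trig [ 0.574  -0.2502  0.139 ]
[ 0.4537 -0.2081  0.01  ] [ 0.4451 -0.2698  0.01  ]
bar edge far [ 0.622 -0.221  0.012] [ 0.6248 -0.2843  0.012 ]
```

View pics/w2.png

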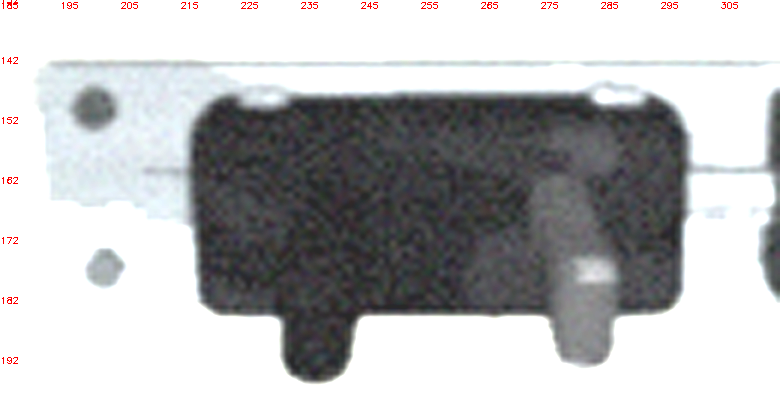

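The grip tops run down to rows 195 (palm) and 192 (trigger), so their centres are near row 182, columns 237 and 281. That agrees with the predicted pose to about 1–2 mm, so I'm descending.

{"api": "carry_out", "payload": {
  "rows": [
    [-1, [0, 0, 0.04], [0, 0, 0]],
    [-1, [0, 0, 0.08], [0, 0, 0]],
    [-1, [0, 0, 0.11], [0, 0, 0]],
    [-1, [0, 0, 0.13], [0, 0, 0]],
    [-1, [0, 0, 0.15], [0, 0, 0]],
    [-1, [0, 0, 0.165], [0, 0, 0]],
    [-1, [0, 0, 0.174], [0, 0, 0]],
    [-1, [0, 0, 0.174], [0, 0, 0]],
    [-1, [0, 0, 0.174], [0, 0, 0]]
  ]
}}

```text
clock: 3.45
tool_pos: [0.5495, -0.2436, 0.0922]
tcp_rot: [[0.078, 0.997, 0.001], [0.997, -0.078, -0.0], [-0.0, 0.001, -1.0]]
contact_force: [-0.4, -0.0, -0.4]
opening: 0.0943
grip_force: 0.0
```

{"api": "carry_out", "payload": {
  "rows": [
    [0.1, [0, 0, 0], [0, 0, 0]],
    [0.1, [0, 0, 0], [0, 0, 0]],
    [0.1, [0, 0, 0], [0, 0, 0]],
    [0.1, [0, 0, 0], [0, 0, 0]],
    [1, [0, 0, 0], [0, 0, 0]],
    [1, [0, 0, 0], [0, 0, 0]],
    [1, [0, 0, 0], [0, 0, 0]],
    [1, [0, 0, 0], [0, 0, 0]]
  ],
  "squeeze": 20
}}

```text
clock: 4.45
tool_pos: [0.55, -0.2436, 0.0916]
tcp_rot: [[0.078, 0.997, 0.002], [0.997, -0.078, -0.001], [-0.0, 0.002, -1.0]]
contact_force: [7.4, -1.4, -2.7]
opening: 0.0416
grip_force: 20.0
```

{"api": "carry_out", "payload": {
  "rows": [
    [-0.6, [0, 0.0005, 0], [0, 0, 0]],
    [-0.6, [0, 0.0005, 0], [0, 0, 0]],
    [-0.6, [0, 0.0005, 0], [0, 0, 0]],
    [-0.6, [0, 0.0005, 0], [0, 0, 0]],
    [-0.6, [0, 0.0005, 0], [0, 0, 0]]
  ]
}}

```text
clock: 5.08
tool_pos: [0.5496, -0.2435, 0.0914]
tcp_rot: [[0.078, 0.997, -0.0], [0.997, -0.078, 0.0], [0.0, -0.0, -1.0]]
contact_force: [-0.0, -0.0, -0.5]
opening: 0.0751
grip_force: 0.0
```

{"api": "carry_out", "payload": {
  "rows": [
    [1, [0, 0, 0], [0, 0, 0]],
    [1, [0, 0, 0], [0, 0, 0]],
    [1, [0, 0, 0], [0, 0, 0]],
    [1, [0, 0, 0], [0, 0, 0]],
    [1, [0, 0, 0], [0, 0, 0]],
    [1, [0, 0, 0], [0, 0, 0]]
  ],
  "squeeze": 20
}}

```text
clock: 5.82
tool_pos: [0.55, -0.2436, 0.0915]
tcp_rot: [[0.078, 0.997, 0.001], [0.997, -0.078, -0.0], [-0.0, 0.001, -1.0]]
contact_force: [5.6, -1.4, -1.8]
opening: 0.0416
grip_force: 20.0
```

{"api": "carry_out", "payload": {
  "rows": [
    [-0.6, [0, 0.0005, 0], [0, 0, 0]],
    [-0.6, [0, 0.0005, 0], [0, 0, 0]],
    [-0.6, [0, 0.0005, 0], [0, 0, 0]],
    [-0.6, [0, 0.0005, 0], [0, 0, 0]],
    [-0.6, [0, 0.0005, 0], [0, 0, 0]],
    [1, [0, 0.0005, 0], [0, 0, 0]],
    [1, [0, 0.0005, 0], [0, 0, 0]],
    [1, [0, 0.0005, 0], [0, 0, 0]],
    [1, [0, 0.0005, 0], [0, 0, 0]],
    [1, [0, 0.0005, 0], [0, 0, 0]],
    [1, [0, 0.0005, 0], [0, 0, 0]]
  ]
}}

```text
clock: 7.2
tool_pos: [0.5501, -0.2435, 0.0914]
tcp_rot: [[0.078, 0.997, -0.0], [0.997, -0.078, 0.0], [0.0, -0.0, -1.0]]
contact_force: [-4.4, 0.8, 2.7]
opening: 0.0414
grip_force: 20.0
```

{"api": "carry_out", "payload": {
  "rows": [
    [-0.6, [0, 0.0005, 0], [0, 0, 0]],
    [-0.6, [0, 0.0005, 0], [0, 0, 0]],
    [-0.6, [0, 0.0005, 0], [0, 0, 0]],
    [-0.6, [0, 0.0005, 0], [0, 0, 0]],
    [-0.6, [0, 0.0005, 0], [0, 0, 0]],
    [1, [0, 0.0005, 0], [0, 0, 0]],
    [1, [0, 0.0005, 0], [0, 0, 0]],
    [1, [0, 0.0005, 0], [0, 0, 0]],
    [1, [0, 0.0005, 0], [0, 0, 0]],
    [1, [0, 0.0005, 0], [0, 0, 0]],
    [1, [0, 0.0005, 0], [0, 0, 0]]
  ]
}}

```text
clock: 8.57
tool_pos: [0.5501, -0.2436, 0.0914]
tcp_rot: [[0.078, 0.997, -0.002], [0.997, -0.078, 0.0], [0.0, -0.002, -1.0]]
contact_force: [-6.6, 1.7, 1.9]
opening: 0.0418
grip_force: 20.0
```

Now slightly overshot; I'll back off by 0.4 mm and continue.

{"api": "carry_out", "payload": {
  "rows": [
    [-0.6, [0, -0.0004, 0], [0, 0, 0]],
    [-0.6, [0, -0.0004, 0], [0, 0, 0]],
    [-0.6, [0, -0.0004, 0], [0, 0, 0]],
    [-0.6, [0, -0.0004, 0], [0, 0, 0]],
    [-0.6, [0, -0.0004, 0], [0, 0, 0]],
    [1, [0, -0.0004, 0], [0, 0, 0]],
    [1, [0, -0.0004, 0], [0, 0, 0]],
    [1, [0, -0.0004, 0], [0, 0, 0]],
    [1, [0, -0.0004, 0], [0, 0, 0]],
    [1, [0, -0.0004, 0], [0, 0, 0]],
    [1, [0, -0.0004, 0], [0, 0, 0]]
  ]
}}

```text
clock: 9.95
tool_pos: [0.55, -0.2435, 0.0914]
tcp_rot: [[0.078, 0.997, -0.001], [0.997, -0.078, 0.0], [0.0, -0.001, -1.0]]
contact_force: [-5.6, 1.5, 2.3]
opening: 0.0423
grip_force: 20.0
```

```bash
python3 - <<'E'
from h import *
im,K,P=cam("top")
a=cv2.convertScaleAbs(cv2.resize(im[122:240,290:362],None,fx=5,fy=5,interpolation=cv2.INTER_CUBIC),alpha=1.3,beta=10)
im,K,P=cam("scene")
b=cv2.convertScaleAbs(cv2.resize(im[175:293,150:232],None,fx=5,fy=5,interpolation=cv2.INTER_CUBIC),alpha=1.3,beta=10)
cv2.imwrite("pics/c2.png",np.hstack([a,b]))
E
```

```text
(no output)
```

View pics/c2.png

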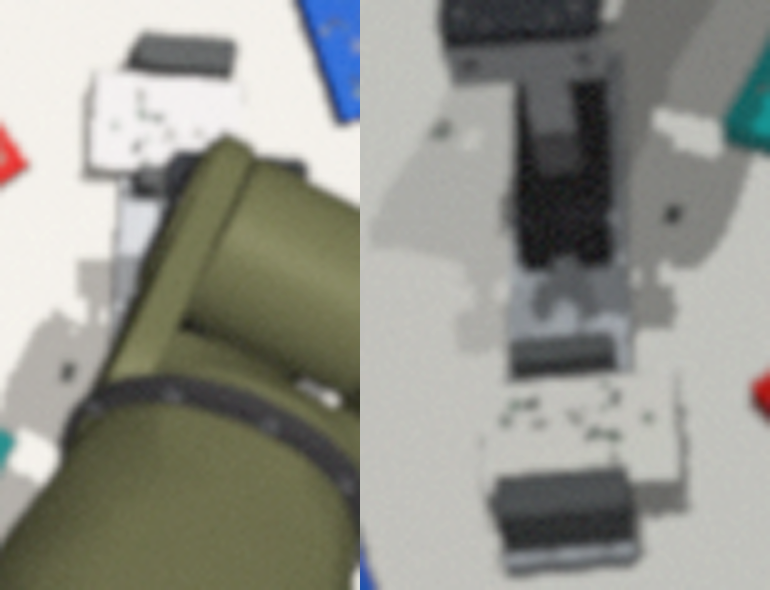

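The sliding jaw has reached the sample and the sample is close to the fixed jaw (sliding jaw near (560,355), fixed jaw near (565,510) in the picture). I'll keep squeezing until it stalls.

{"api": "carry_out", "payload": {
  "rows": [
    [-0.6, [0, -0.0004, 0], [0, 0, 0]],
    [-0.6, [0, -0.0004, 0], [0, 0, 0]],
    [-0.6, [0, -0.0004, 0], [0, 0, 0]],
    [-0.6, [0, -0.0004, 0], [0, 0, 0]],
    [-0.6, [0, -0.0004, 0], [0, 0, 0]],
    [1, [0, -0.0004, 0], [0, 0, 0]],
    [1, [0, -0.0004, 0], [0, 0, 0]],
    [1, [0, -0.0004, 0], [0, 0, 0]],
    [1, [0, -0.0004, 0], [0, 0, 0]],
    [1, [0, -0.0004, 0], [0, 0, 0]],
    [1, [0, -0.0004, 0], [0, 0, 0]]
  ]
}}

```text
clock: 11.42
tool_pos: [0.5499, -0.2436, 0.0914]
tcp_rot: [[0.078, 0.997, -0.0], [0.997, -0.078, -0.0], [-0.0, -0.0, -1.0]]
contact_force: [-0.3, -0.3, -0.2]
opening: 0.0585
grip_force: 20.0
```

{"api": "carry_out", "payload": {
  "rows": [
    [-0.6, [0, 0, 0], [0, 0, 0]],
    [-0.6, [0, 0, 0], [0, 0, 0]],
    [-0.6, [0, 0, 0], [0, 0, 0]],
    [-0.6, [0, 0, 0], [0, 0, 0]],
    [1, [0, 0, 0], [0, 0, 0]],
    [1, [0, 0, 0], [0, 0, 0]],
    [1, [0, 0, 0], [0, 0, 0]],
    [1, [0, 0, 0], [0, 0, 0]],
    [1, [0, 0, 0], [0, 0, 0]],
    [1, [0, 0, 0], [0, 0, 0]],
    [1, [0, 0, 0], [0, 0, 0]],
    [1, [0, 0, 0], [0, 0, 0]]
  ]
}}

```text
clock: 12.92
tool_pos: [0.5499, -0.2436, 0.0915]
tcp_rot: [[0.078, 0.997, 0.0], [0.997, -0.078, -0.0], [-0.0, 0.0, -1.0]]
contact_force: [-0.9, 0.1, 0.9]
opening: 0.0584
grip_force: 20.0
```

It stalls at 58.4 mm on two squeezes in a row, so the grip is tight. Letting go and raising the arm.

{"api": "carry_out", "payload": {
  "rows": [
    [-1, [0, 0, 0], [0, 0, 0]],
    [-1, [0, 0, 0], [0, 0, 0]],
    [-1, [0, 0, 0], [0, 0, 0]],
    [-1, [0, 0, 0], [0, 0, 0]],
    [-1, [0, 0, 0], [0, 0, 0]],
    [-1, [0, 0, -0.02], [0, 0, 0]],
    [-1, [0, 0, -0.05], [0, 0, 0]],
    [-1, [0, 0, -0.09], [0, 0, 0]],
    [-1, [0, 0, -0.13], [0, 0, 0]],
    [-1, [0, 0, -0.17], [0, 0, 0]],
    [-1, [0, 0, -0.17], [0, 0, 0]],
    [-1, [0, 0, -0.17], [0, 0, 0]]
  ]
}}

```text
clock: 14.42
tool_pos: [0.5497, -0.2434, 0.2605]
tcp_rot: [[0.078, 0.997, -0.001], [0.997, -0.078, 0.0], [0.0, -0.001, -1.0]]
contact_force: [0.7, -0.2, 0.4]
opening: 0.0942
grip_force: 0.0
```

```bash
python3 - <<'E'
from h import *
im,K,P=cam("wrist")
x,y,w,h=180,120,250,80
a=cv2.convertScaleAbs(cv2.resize(im[y:y+h,x:x+w],(750,240),interpolation=cv2.INTER_CUBIC),alpha=1.3)
im,K,P=cam("scene")
b=cv2.convertScaleAbs(cv2.resize(im[160:300,140:328],None,fx=4,fy=2.5,interpolation=cv2.INTER_CUBIC)[:,:750],alpha=1.3)
cv2.imwrite("pics/f.png",np.vstack([a,b]))
E
```

```text
(no output)
```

View pics/f.png

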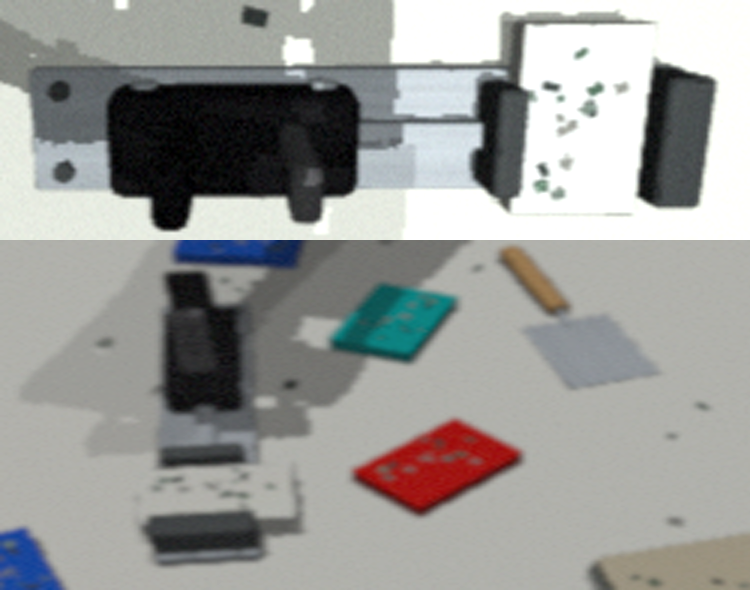

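The sample, at (585,115) in the picture, sits tight between the sliding jaw (505,140) and the fixed jaw (680,140), and the gripper is clear of the clamp. Handing in.

```bash
python3 -c "
from rig import arm
print(arm.finish_job())"
```

```text
the job is handed in; nothing more can be done
None
```

I worked the clamp until it gripped the terrazzo sample against the fixed jaw: the last two squeezes stalled short of home at 20 N, though pad travel could not be read directly. I then let go, raised the arm clear without touching the other clamp, and handed the job in at about 14.5 s.

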